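Pop the touch-latch door of the wide spice cupboard and swing it open

TASK

Two wooden spice cupboards with plain handle-less push-to-open doors stand on the worktop; open the wider one. Press its door in at the edge away from the hinge until the catch lets go, take the finger away so that the door springs ajar by itself, then put a finger behind that edge and push the door wide open, square to the cupboard's front or further. Only touch and push the door, gently and without pinching it; leave the narrow cupboard shut and do not move the things standing about.

Things in the scene. Friction and masses are not known exactly. Their poses are not given: they have to be found in the camera images.
- wide: the wider cupboard, wood, fixed: carcass 130 deep (x) x 190 wide (y) x 200 high; origin at the centre of its underside, x to its back, y to its left (hinge side) seen from the robot, z up. The shut door covers the front, 190 wide, 16 thick, no handle; its outer face is the plane x = -0.090, its inner face 9 mm clear of the carcass. Top of the door 2 mm below the cupboard's top
- wide_door (a joint): door of the wide cupboard, rad: 0 shut and latched, grows as it opens towards the robot about its left edge, stop at 1.75 (1.57 = square). Pressed in past about -0.025 (5 mm at the free edge, about 3 to 5 N; stop at -0.044) the catch lets go; when released a spring swings it to about 0.4 and no further. Beyond that it stays where left and swings with about 1 N. It cannot latch again
- wide_press (a point): point on the outer face of the wide door, 14 mm from its free right edge and 30 mm below the cupboard's top; turns with the door. x axis points into the door (16 mm thick), y along the door to the hinge, z up. With the door ajar at 0.4 the free edge is about 75 mm in front of its shut place
- wide_hinge (a point): on the wide door's upright hinge axis, which is the outer left edge of the shut door, at the height of the door's top edge (198 above the worktop). The catch's steel striker sits on the door's inner face, 26 mm from the free edge and about 135 mm below the cupboard's top, and sticks out 46 mm there; above it the inner face is plain
- narrow: the narrow cupboard, fixed, same make: 130 deep x 130 wide x 170 high, origin at the centre of its underside, axes as the wide one; to be left shut
- narrow_door (a joint): the narrow cupboard's door, rad: 0 shut and latched, grows as it opens
- jar_beside: spice jar 48 across, 95 high, standing to the right of the narrow cupboard; origin at the centre of its underside
- tin_front: spice tin 34 x 45 x 103 high, standing in front of the narrow cupboard; origin at the centre of its underside
- dish: flat orange dish 140 across, 29 high, fixed at the right front of the worktop; origin at the centre of its underside
- jar_side: spice jar 38 across, 96 high, standing at the far right of the worktop; origin at the centre of its underside

How it is judged:
By the outcome, as a careful person would: the job done as asked, in the order asked, and still so for the second after the job is handed in, with the robot touching nothing.
It also fails if it takes over 59 s, if anything falls off the work surface, if the arm or the gripper's body presses on something with over 40 N, if the wrist force passes 120 N, or if a joint passes its speed limit or range.

ROBOT

A 6-joint arm with a two-finger parallel gripper is mounted at the origin on a cart in front of the work surface, level with it; the furniture and walls round the work are solid. World frame = base frame: x ahead of the robot, y to its left, z up, the work surface at z = 0. Lengths are in m, angles in rad, forces in N, time in s.
With the tool pointing down it reaches from about 0.325 to 0.9 m from the base axis. Payload 6.1 kg.
Tool frame: the origin (TCP) lies at the very end of the fingers, on their centre line; the grasp point (between the pads) lies 19 mm behind it; z points along the fingers, y is the line along which they close (so a half turn about z gives the same grasp; the last joint's range is limited). The gripper opens to 87 mm and grips with 3 to 60 N. Pads are 19 mm wide; open, the fingers measure 117 mm over their backs; the gripper's body (75 mm by 190 mm) begins 51 mm behind the grasp point.
Start: joints at [1.124, 0.22, 1.526, -0, 1.395, -0.126], TCP at [0.197, 0.593, 0.198] pointing down, gripper open.
Joint ranges: [-2.98, 2.98], [-0.91, 2.08], [0.09, 2.57], [-1.24, 4.39], [0.2, 2.65], [-2.68, 2.68]. Speed limits (rad/s): [2.57, 2.57, 3.01, 3.14, 3.14, 3.14].

INTERFACE

Orientations are given as a 3x3 rotation matrix whose columns are the frame's x, y, z axes.
In Python, from cell import r gives the robot as it stands.
- The arm moves only by the shell command python3 -m pendant 'ROWS' [FORCE]. ROWS is text: rows parted by semicolons, each of 7 numbers parted by spaces: the shift along the tool's x, y, z in mm, then the turn, a rotation vector about the tool's x, y, z in degrees, then the opening in per cent of the stroke, from 0 (shut) to 100 (fully open). In form: dx dy dz ax ay az jaw; .... A call has 1 to 20 rows; each row is the pose to reach, as a shift and turn from the pose commanded when the call began, along the tool's axes at that moment; what a row does not reach only later rows make up. A row lasts 1/10 s, in which the tool goes at most 50 mm and 8.59 degrees, less where a joint would pass 70% of its speed; a pose out of reach is approached as far as the arm can. A call with a gripper value outside its range is refused whole. The fingers move at their own pace and stop on an object; FORCE is the grip in N (left out, the last holds). Time passes only in rows, so rows that repeat a pose let the fingers close. It gives the time, the measured TCP pose, the force, the opening and the grip force at its end, in the units of the state.
- r.get_state(): the state, without advancing time (a new reading comes with each control period).
- r.capture(name): name is "scene" or "top" or "wrist"; returns the picture (480x640x3 uint8, red, green, blue); there is no depth.
- r.get_calibration(name): a dict with "fx", "fy", "cx", "cy" (pixels), "k1" (the pictures are not rectified: a ray, as slopes to the right and down, at radius r is drawn at 1 + k1 r^2 times it, then the intrinsics apply), "rvec" (rotation vector, rad) and "tvec" (3), from world to camera coordinates, as OpenCV has them. Camera axes: x right, y down, z forward; pixel columns grow to the right and rows downward; lengths in m; the calibration is good to about 2 mm. A picture is of the moment at which its call begins: read the wrist's pose just before it. get_calibration takes no time and is no camera call; for the wrist camera it gives the pose at the moment of the call.
- r.sign_off(): hands the job in; it is judged then, once.
Trained networks look in the newest picture that a camera, given by its name, has taken for a name from the list of things; names that differ only in an ending like _2 or _b are one class to them, and where a whole thing is asked for, a point or a joint stands for the part that bears it (a point fixed in the world has none). Each returns a list of dicts, best first, with "confidence" (0 to 1); they miss things now and then, are a little off and sometimes report something else, mostly with a low value. They report only what shows in the picture. A call takes as long as a camera call.
- r.recognise(name, camera): "box" ([left, top, right, bottom] in pixels, round what is visible of it).
The state is a dict: "time_s": time; "joints": joint angles; "joint_velocities": joint speeds; "effort": joint torques, N m; "tool_pos": TCP position; "tool_rot": TCP orientation; "ft_force": force on the tool from outside, world axes, zero at the start; "ft_torque": the same for the moment, N m; "width": finger opening in m; "grasp_force": force on a finger pad.
Only numpy, scipy, OpenCV 4.12 (cv2) and the standard library are available. Lean on these libraries where they do the work, as an engineer would, in place of code of your own. Each camera call takes 0.05 s, during which the arm holds its last target. There are 200 camera calls.

## Working session

There is one attempt and no reset: what is moved stays moved. The work goes in short steps, Python scripts to look and compute and a shell command to move; the robot and the scene stay as the last step left them, time stands still between calls to the robot, and variables do not carry over. Pictures are saved under pics/ and viewed, at most 10 in all, crops included, and the job is handed in when it is done.

```bash
mkdir -p pics; ls; python3 - <<'E'
from cell import r
import cv2,numpy as np
for c in("scene","top"):
    im=r.capture(c); cv2.imwrite(f"pics/{c}1.png",im[:,:,::-1])
    for n in("wide","wide_door","narrow","tin_front","jar_beside"):
        print(c,n,[(np.round(d["box"]),round(d["confidence"],2)) for d in r.recognise(n,c)[:2]])
    k=r.get_calibration(c);print({a:np.round(b,3).tolist() for a,b in k.items()})
s=r.get_state();print(s["time_s"],s["tool_pos"],np.round(s["tool_rot"],3).tolist(),s["width"])
E
```

```text
pics
scene wide [(array([304., 171., 412., 297.]), 0.84)]
scene wide_door [(array([306., 203., 382., 298.]), 0.92)]
scene narrow [(array([219., 146., 297., 239.]), 0.58), (array([211., 213., 231., 253.]), 0.3)]
scene tin_front [(array([210., 215., 232., 252.]), 0.79)]
scene jar_beside [(array([286., 201., 304., 240.]), 0.62)]
{'fx': 507.24, 'fy': 507.24, 'cx': 323.525, 'cy': 236.295, 'k1': -0.003, 'rvec': [2.12, -1.112, 0.479], 'tvec': [-0.506, 0.285, 1.065]}
top wide [(array([268., 148., 361., 252.]), 0.64)]
top wide_door [(array([296., 188., 360., 250.]), 0.77), (array([396., 217., 445., 261.]), 0.59)]
top narrow [(array([176., 199., 247., 289.]), 0.75), (array([230., 289., 244., 313.]), 0.17)]
top tin_front [(array([229., 287., 247., 310.]), 0.85), (array([295., 187., 362., 251.]), 0.28)]
top jar_beside [(array([242., 224., 262., 251.]), 0.74), (array([193., 245., 248., 292.]), 0.36)]
{'fx': 584.264, 'fy': 584.264, 'cx': 312.761, 'cy': 233.092, 'k1': -0.135, 'rvec': [1.508, -2.413, 0.547], 'tvec': [-0.006, 0.553, 1.382]}
0.6 [0.1970643  0.59311263 0.19806285] [[-0.949, 0.315, 0.0], [0.315, 0.949, 0.0], [-0.0, 0.0, -1.0]] 0.08690433310357988
```

View pics/scene1.png

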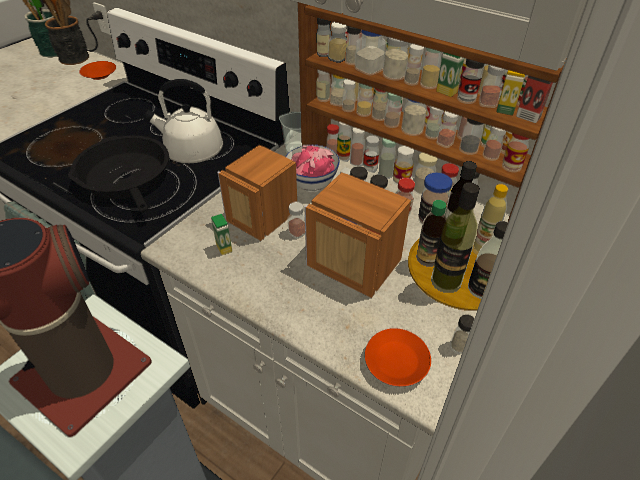

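View pics/top1.png

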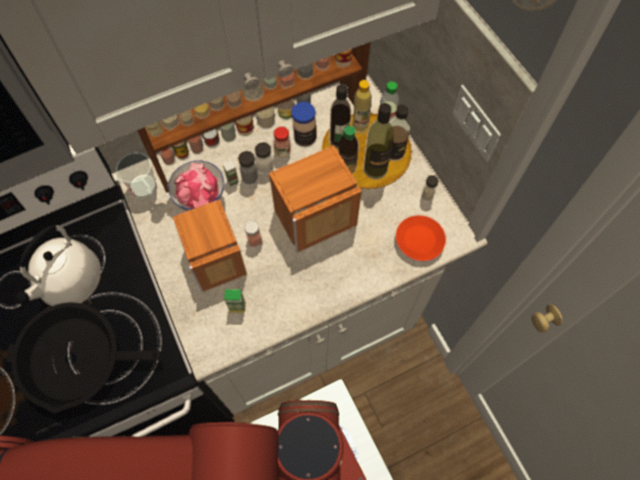

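The scene view shows the wide cupboard at about (308–412, 174–297) with its panelled door facing lower left. The narrow one is left of it, with the tin in front at (222,235) and the jar at (296,220). In the top view the wide cupboard's door is the face around (325,225). I'll zoom in to get its corners.

```bash
python3 - <<'E'
import cv2,numpy as np
a=cv2.imread("pics/scene1.png")[165:305,295:425];b=cv2.imread("pics/top1.png")[140:260,255:375]
a=cv2.resize(a,None,fx=3,fy=3,interpolation=cv2.INTER_CUBIC);b=cv2.resize(b,None,fx=3,fy=3,interpolation=cv2.INTER_CUBIC)
o=np.zeros((420,760,3),np.uint8);o[:a.shape[0],:390]=a;o[:360,395:755]=b
cv2.imwrite("pics/crop1.png",o)
E
```

```text
(no output)
```

View pics/crop1.png

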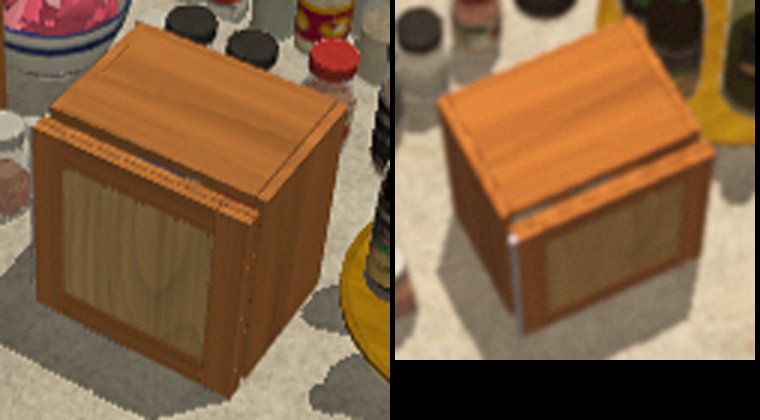

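The crop shows the door and carcass corners clearly, with the hinge strip at the door's left edge. I'll fit the pose from them.

```bash
cat > h.py <<'E'
import numpy as np,cv2
from scipy.optimize import least_squares
from cell import r
def proj(k,P):
    R=cv2.Rodrigues(np.array(k["rvec"]))[0];c=np.atleast_2d(P)@R.T+np.ravel(k["tvec"])
    s=c[:,:2]/c[:,2:];s=s*(1+k["k1"]*(s**2).sum(1,keepdims=True))
    return s*[k["fx"],k["fy"]]+[k["cx"],k["cy"]]
def w2(p,q):  # local->world, p=(x,y,yaw)
    c,s=np.cos(p[2]),np.sin(p[2]);return np.atleast_2d(q)@np.array([[c,s,0],[-s,c,0],[0,0,1]])+[p[0],p[1],0]
def tool(P): # world point -> shift in tool axes mm
    s=r.get_state();return np.round((np.asarray(P)-s["tool_pos"])@np.array(s["tool_rot"])*1000,1)
E
python3 - <<'E'
from h import *
L=np.array([[-.09,.095,.198],[-.09,-.095,.198],[-.09,-.095,0.003],[-.09,.095,0.003],[.065,.095,.2],[.065,-.095,.2],[-.065,-.095,.2],[-.065,.095,.2]])
A=np.array([[35,124],[249,222],[236,397],[38,301],[137,25],[348,103],[262,200],[50,112]])/3+[295,165]
B=(np.array([[514,240],[713,153],[700,255],[520,333],[440,102],[628,18],[698,136],[508,217]])-[395,0])/3+[255,140]
ks,kt=r.get_calibration("scene"),r.get_calibration("top")
f=lambda p:np.r_[(proj(ks,w2(p,L))-A).ravel(),(proj(kt,w2(p,L))-B).ravel()]
o=min((least_squares(f,[.6,0,y],loss="soft_l1") for y in(-2.3,-1.5,-.7,0,.7,1.5)),key=lambda o:o.cost);print(o.x,np.round(o.fun,1))
p=o.x
for n,q in dict(press=[-.09,-.081,.17],hinge=[-.09,.095,.198],free=[-.09,-.095,.198],inn=[1,0,0]).items():print(n,w2(p,[q]).round(4))
# bases of other things by box-centre rays at mid-height
def ray(k,u,z):
    g=least_squares(lambda q:(proj(k,[q[0],q[1],z])-u).ravel(),[.6,0]);return g.x.round(3)
for n,u,z in(("tin",(238,298),.06),("jarb",(252,237),.05),("dish",(420,239),.015),("jars",(429,190),.05),("nar",(212,245),.1),("bottle",(377,155),.1)):print(n,ray(kt,np.array(u),z))
print(r.get_calibration("wrist"))
E
```

```text
[ 0.60491787 -0.30105825  0.01902393] [-1.9  0.2  0.4  0.3 -2.1  0.2 -1.5 -0.4  0.4 -1.9  0.2  0.   1.8  0.1
 -0.7 -2.4  0.1  0.9  0.9 -0.6  0.6 -0.1  0.6  1.9 -1.8 -1.   0.7 -1.1
  1.2 -2.8 -2.4  0.3]
press [[ 0.5165 -0.3838  0.17  ]]
hinge [[ 0.5131 -0.2078  0.198 ]]
free [[ 0.5167 -0.3978  0.198 ]]
inn [[ 1.6047 -0.282   0.    ]]
tin [ 0.441 -0.006]
jarb [ 0.591 -0.109]
dish [ 0.396 -0.531]
jars [ 0.505 -0.62 ]
nar [ 0.592 -0.001]
bottle [ 0.647 -0.523]
{'fx': 346.8983866406391, 'fy': 346.8983866406391, 'cx': 316.3813944295744, 'cy': 242.9229412834183, 'k1': 0.013975741136117697, 'rvec': array([-2.35606088, -1.69831015, -0.23941188]), 'tvec': array([-0.62509166, -0.03268686,  0.39119467])}
```

```bash
python3 -m pendant '0 0 -122 0 0 0 0; 0 0 -122 0 0 0 0; 0 0 -122 0 0 0 0; -285 -214 -122 0 0 -8 0; -285 -214 -122 0 0 -8 0; -285 -214 -122 0 0 -8 0; -285 -214 -122 0 0 -8 0; -285 -214 -122 0 0 -8 0; -285 -214 -122 0 0 -8 0; -285 -214 -122 0 0 -8 0; -285 -214 -122 0 0 -8 0; -509 -856 -102 0 0 -14 0; -509 -856 -102 0 0 -19.5 0; -509 -856 -102 0 0 -19.5 0; -509 -856 -102 0 0 -19.5 0; -509 -856 -102 0 0 -19.5 0; -509 -856 -102 0 0 -19.5 0; -509 -856 -102 0 0 -19.5 0; -509 -856 -102 0 0 -19.5 0; -509 -856 -102 0 0 -19.5 0' 10; python3 - <<'E'
from h import *
print(tool([.40,-.38,.30]),np.round(r.get_state()["tool_rot"],3).tolist())
E
```

```text
time_s: 2.6
tool_pos: [0.4067, -0.1511, 0.3072]
tool_rot: [[-1.0, -0.02, 0.001], [-0.02, 1.0, -0.0], [-0.001, -0.0, -1.0]]
ft_force: [2.1, 0.8, -0.3]
width: 0.0002
grasp_force: 0.0
[  11.2 -228.7    7.3] [[-1.0, -0.02, 0.001], [-0.02, 1.0, -0.0], [-0.001, -0.0, -1.0]]
```

```bash
python3 -m pendant '11 -229 7 0 0 0 0; 11 -229 7 0 0 0 0; 11 -229 7 0 0 0 0; 11 -229 7 0 0 0 0; 11 -229 7 0 0 0 0; 11 -229 7 0 0 0 0; 11 -229 7 0 0 0 0'; python3 - <<'E'
from h import *
p=[.6049,-.3011,.019]
k=r.get_calibration("wrist");im=r.capture("wrist")[:,:,::-1].copy()
L=np.array([[-.09,.095,.198],[-.09,-.095,.198],[-.074,-.095,.198],[-.074,.095,.198],[.065,.095,.2],[.065,-.095,.2],[-.065,-.095,.2],[-.065,.095,.2]])
q=proj(k,w2(p,L));print(q.round(1).tolist())
cv2.imwrite("pics/w1.png",im)
for c in q:cv2.circle(im,tuple(int(v) for v in c),3,(255,0,0),1)
cv2.imwrite("pics/w1m.png",im)
s=r.get_state();print(s["tool_pos"],s["ft_force"])
E
```

```text
time_s: 3.3
tool_pos: [0.4004, -0.3785, 0.2993]
tool_rot: [[-1.0, -0.019, -0.0], [-0.019, 1.0, 0.001], [0.0, 0.001, -1.0]]
ft_force: [0.7, 0.5, -0.1]
width: 0.0007
grasp_force: 0.0
[[494.0, 353.5], [293.4, 353.5], [293.8, 368.1], [491.7, 368.1], [475.3, 482.8], [296.0, 482.6], [293.8, 377.4], [491.5, 377.5]]
[ 0.4006044  -0.3778388   0.29969904] [ 0.60120923  0.69915535 -0.39310765]
```

View pics/w1m.png

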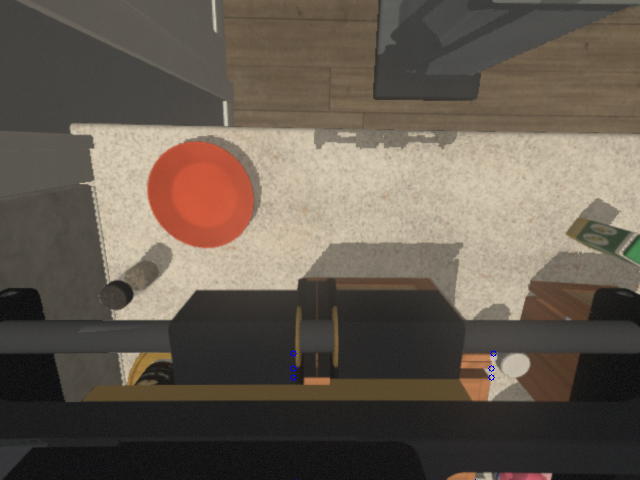

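The wrist view is mostly blocked by the gripper. The door's hinge corner shows near (492,353), and the prediction agrees with it. Next I'll lower the finger in front of the door and approach.

```bash
python3 -m pendant '0 -6 50 0 0 0 0; 0 -6 100 0 0 0 0; 0 -6 138 0 0 0 0; -30 -6 138 0 0 0 0; -60 -6 138 0 0 0 0; -80 -6 138 0 0 0 0; -90 -6 138 0 0 0 0; -93 -6 138 0 0 0 0; -93 -6 138 0 0 0 0; -93 -6 138 0 0 0 0'
```

```text
time_s: 4.35
tool_pos: [0.4927, -0.3827, 0.162]
tool_rot: [[-1.0, -0.019, -0.0], [-0.019, 1.0, -0.0], [0.0, -0.0, -1.0]]
ft_force: [-0.0, 0.8, -1.1]
width: 0.0004
grasp_force: 0.0
```

```bash
python3 -m pendant '-2 0 0 0 0 0 0; -4 0 0 0 0 0 0; -6 0 0 0 0 0 0; -8 0 0 0 0 0 0; -8 0 0 0 0 0 0; -8 0 0 0 0 0 0'
```

```text
time_s: 4.95
tool_pos: [0.5013, -0.3828, 0.1617]
tool_rot: [[-1.0, -0.02, -0.0], [-0.02, 1.0, 0.0], [0.0, 0.0, -1.0]]
ft_force: [0.9, -0.1, -1.1]
width: 0.0003
grasp_force: 0.0
```

```bash
python3 -m pendant '-1 0 0 0 0 0 0; -2 0 0 0 0 0 0; -3 0 0 0 0 0 0; -4 0 0 0 0 0 0; -5 0 0 0 0 0 0; -5 0 0 0 0 0 0; -5 0 0 0 0 0 0'
```

```text
time_s: 5.65
tool_pos: [0.5059, -0.3827, 0.1618]
tool_rot: [[-1.0, -0.019, -0.001], [-0.019, 1.0, 0.0], [0.001, 0.0, -1.0]]
ft_force: [-3.1, 0.8, 1.2]
width: 0.0004
grasp_force: 1.8
```

```bash
python3 -m pendant '-1 0 0 0 0 0 0; -2 0 0 0 0 0 0; -3 0 0 0 0 0 0; -3 0 0 0 0 0 0; -3 0 0 0 0 0 0'
```

```text
time_s: 6.15
tool_pos: [0.5094, -0.3826, 0.1617]
tool_rot: [[-1.0, -0.02, 0.0], [-0.02, 1.0, 0.0], [-0.0, 0.0, -1.0]]
ft_force: [-3.7, -1.0, 0.7]
width: 0.0006
grasp_force: 1.7
```

```bash
python3 -m pendant '-1 0 0 0 0 0 0; -2 0 0 0 0 0 0; -2 0 0 0 0 0 0; -2 0 0 0 0 0 0'
```

```text
time_s: 6.55
tool_pos: [0.5115, -0.3825, 0.1618]
tool_rot: [[-1.0, -0.02, 0.0], [-0.02, 1.0, 0.0], [-0.0, 0.0, -1.0]]
ft_force: [-2.8, 0.1, 0.6]
width: 0.0003
grasp_force: 1.3
```

```bash
python3 -m pendant '-0.7 0 0 0 0 0 0; -1.3 0 0 0 0 0 0; -1.3 0 0 0 0 0 0'
```

```text
time_s: 6.85
tool_pos: [0.5127, -0.3825, 0.1617]
tool_rot: [[-1.0, -0.02, -0.0], [-0.02, 1.0, 0.0], [0.0, 0.0, -1.0]]
ft_force: [-2.8, -1.0, -0.1]
width: 0.0006
grasp_force: 1.5
```

```bash
python3 -m pendant '30 0 0 0 0 0 0; 75 0 0 0 0 0 0; 120 0 0 0 0 0 0; 140 0 0 0 0 0 0; 140 0 0 0 0 0 0; 140 0 -40 0 0 0 0; 140 0 -80 0 0 0 0; 140 0 -120 0 0 0 0; 140 0 -120 0 0 0 0; 140 0 -120 0 0 0 0'; python3 - <<'E'
import cv2,numpy as np
from h import *
a=r.capture("scene")[150:310,290:430,::-1];b=r.capture("top")[140:280,255:375,::-1]
o=np.zeros((480,790,3),np.uint8);o[:,:420]=cv2.resize(a,None,fx=3,fy=3,interpolation=2);o[:420,425:785]=cv2.resize(b,None,fx=3,fy=3,interpolation=2)
cv2.imwrite("pics/c2.png",o)
p=[.6049,-.3011,.019]
th=.4
f=w2(p,[[-.09-.19*np.sin(th),.095-.19*np.cos(th),.198]])
print(f,(proj(r.get_calibration("scene"),f)-[290,150])*3,(proj(r.get_calibration("top"),f)-[255,140])*3+[425,0])
E
```

```text
time_s: 7.85
tool_pos: [0.3745, -0.386, 0.2834]
tool_rot: [[-1.0, -0.02, 0.003], [-0.02, 1.0, -0.003], [-0.003, -0.003, -1.0]]
ft_force: [0.7, 0.3, -0.4]
width: 0.0004
grasp_force: 0.0
[[ 0.44246005 -0.38420276  0.198     ]] [[193.13600479 322.57188021]] [[773.45553071 227.48903243]]
```

View pics/c2.png

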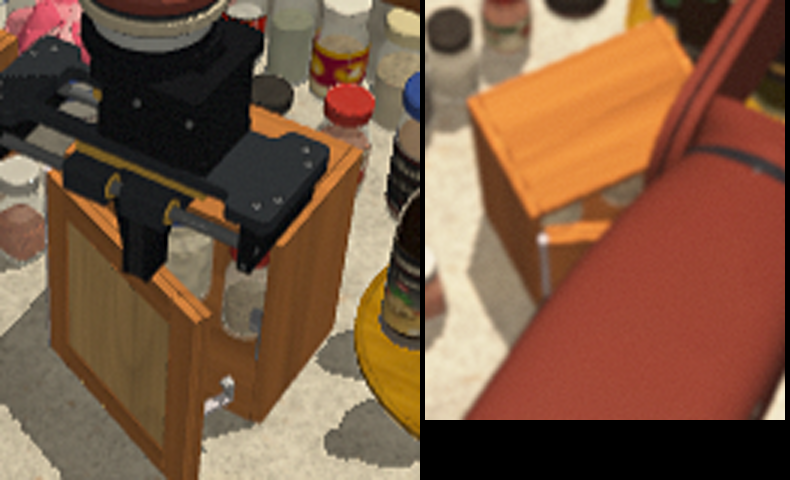

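The door is ajar at about 0.4: its free top corner is near (200,318) in the left crop, close to the prediction of (193,322). The gap behind it is clear. I'll go in from above behind the edge.

```bash
python3 -m pendant '-45 5 0 0 0 0 0; -90 10 0 0 0 0 0; -133 16 0 0 0 0 0; -133 16 0 0 0 0 0; -133 16 0 0 0 0 0; -133 16 30 0 0 0 0; -133 16 60 0 0 0 0; -133 16 90 0 0 0 0; -133 16 118 0 0 0 0; -133 16 118 0 0 0 0; -133 16 118 0 0 0 0'
```

```text
time_s: 9.05
tool_pos: [0.5043, -0.3668, 0.1637]
tool_rot: [[-1.0, -0.019, -0.001], [-0.019, 1.0, 0.001], [0.001, 0.001, -1.0]]
ft_force: [0.8, -0.9, -0.2]
width: 0.0005
grasp_force: 0.0
```

```bash
python3 - <<'E'
from h import *
H=np.array([.511,-.208]);yaw=.019
for th in np.r_[.3:1.72:.07]:
    e=.016+.0095*np.cos(th)+.015*np.sin(th);d=.155
    o=d*np.array([-np.sin(th),-np.cos(th)])+e*np.array([np.cos(th),-np.sin(th)])
    c,s=np.cos(yaw),np.sin(yaw);w=H+[c*o[0]-s*o[1],s*o[0]+c*o[1]]
    print(round(th,2),w.round(3),tool([*w,.1637])[:2])
E
```

```text
0.3 [ 0.496 -0.365] [7.9 1.8]
0.37 [ 0.486 -0.364] [18.1  3.1]
0.44 [ 0.476 -0.362] [28.2  5.2]
0.51 [ 0.466 -0.36 ] [38.3  7.9]
0.58 [ 0.456 -0.356] [48.3 11.3]
0.65 [ 0.446 -0.352] [58.1 15.4]
0.72 [ 0.436 -0.348] [67.6 20.3]
0.79 [ 0.427 -0.342] [76.9 25.8]
0.86 [ 0.418 -0.336] [85.8 32. ]
0.93 [ 0.409 -0.33 ] [94.4 38.9]
1.0 [ 0.401 -0.322] [102.5  46.4]
1.07 [ 0.393 -0.314] [110.   54.6]
1.14 [ 0.386 -0.306] [117.1  63.3]
1.21 [ 0.379 -0.296] [123.5  72.6]
1.28 [ 0.373 -0.287] [129.3  82.4]
1.35 [ 0.368 -0.277] [134.4  92.7]
1.42 [ 0.364 -0.266] [138.7 103.4]
1.49 [ 0.36  -0.255] [142.2 114.4]
1.56 [ 0.357 -0.244] [145.  125.8]
1.63 [ 0.355 -0.232] [146.8 137.4]
1.7 [ 0.354 -0.22 ] [147.8 149.1]
```

```bash
python3 -m pendant '8 2 0 0 0 0 0; 13 2 0 0 0 0 0; 18 3 0 0 0 0 0; 23 4 0 0 0 0 0; 28 5 0 0 0 0 0; 33 6 0 0 0 0 0; 38 8 0 0 0 0 0; 43 9 0 0 0 0 0; 48 11 0 0 0 0 0; 53 13 0 0 0 0 0; 58 15 0 0 0 0 0; 63 18 0 0 0 0 0; 68 20 0 0 0 0 0'
```

```text
time_s: 10.35
tool_pos: [0.4365, -0.3477, 0.1638]
tool_rot: [[-1.0, -0.02, -0.0], [-0.02, 1.0, 0.0], [0.0, 0.0, -1.0]]
ft_force: [0.8, -0.4, -0.2]
width: 0.0004
grasp_force: 0.2
```

```bash
python3 -m pendant '5 3 0 0 0 0 0; 9 6 0 0 0 0 0; 14 9 0 0 0 0 0; 18 12 0 0 0 0 0; 22 15 0 0 0 0 0; 26 19 0 0 0 0 0; 30 22 0 0 0 0 0; 34 26 0 0 0 0 0; 38 30 0 0 0 0 0; 42 35 0 0 0 0 0; 46 39 0 0 0 0 0; 49 43 0 0 0 0 0; 52 48 0 0 0 0 0; 55 53 0 0 0 0 0; 58 57 0 0 0 0 0; 61 62 0 0 0 0 0'; python3 - <<'E'
import cv2,numpy as np
from h import *
a=r.capture("scene")[150:330,240:430,::-1]
cv2.imwrite("pics/c3.png",cv2.resize(a,None,fx=3,fy=3,interpolation=2))
E
```

```text
time_s: 11.95
tool_pos: [0.3745, -0.287, 0.1638]
tool_rot: [[-1.0, -0.02, -0.0], [-0.02, 1.0, -0.0], [0.0, -0.0, -1.0]]
ft_force: [1.0, -0.4, 1.0]
width: 0.0002
grasp_force: 0.2
```

View pics/c3.png

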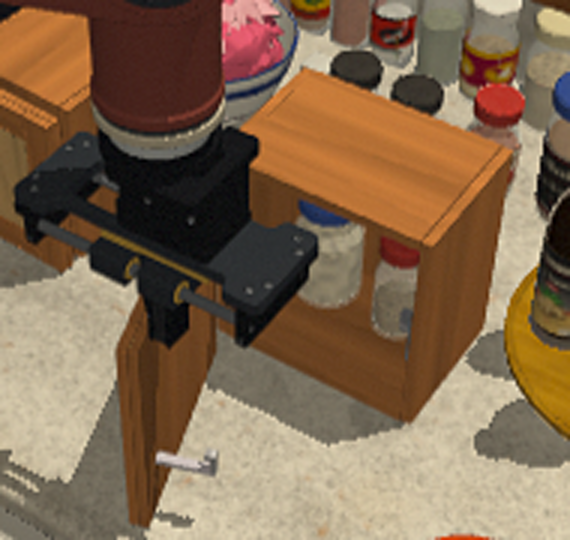

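The door is following the finger and stands near 1.25 rad. I'll push on to about 1.68.

```bash
python3 -m pendant '3 5 0 0 0 0 0; 5 11 0 0 0 0 0; 8 16 0 0 0 0 0; 10 21 0 0 0 0 0; 12 27 0 0 0 0 0; 13 32 0 0 0 0 0; 15 38 0 0 0 0 0; 16 44 0 0 0 0 0; 17 50 0 0 0 0 0; 18 55 0 0 0 0 0; 18 60 0 0 0 0 0; 19 63 0 0 0 0 0; 19 65 0 0 0 0 0; 19 65 0 0 0 0 0'
```

```text
time_s: 13.4
tool_pos: [0.3545, -0.2224, 0.1638]
tool_rot: [[-1.0, -0.02, -0.0], [-0.02, 1.0, 0.0], [0.0, 0.0, -1.0]]
ft_force: [-0.3, -0.0, 1.2]
width: 0.0003
grasp_force: 0.0
```

```bash
python3 -m pendant '0 -15 0 0 0 0 0; 0 -40 0 0 0 0 0; 0 -60 0 0 0 0 0; 0 -60 -40 0 0 0 0; 0 -60 -80 0 0 0 0; 0 -60 -130 0 0 0 0; 0 -90 -140 0 0 0 0; 0 -130 -140 0 0 0 0; 0 -170 -140 0 0 0 0; 0 -200 -140 0 0 0 0; 0 -200 -140 0 0 0 0; 0 -200 -140 0 0 0 0'; python3 - <<'E'
import cv2,numpy as np
from h import *
p=[.603,-.3011,.019]
a=r.capture("scene")[130:330,190:430,::-1].copy()
for th,c in((1.57,(255,0,0)),(1.7,(0,255,0))):
    q=proj(r.get_calibration("scene"),w2(p,[[-.09-.19*np.sin(th),.095-.19*np.cos(th),z] for z in(.198,.003)]))
    print(th,((q-[190,130])*3).round())
cv2.imwrite("pics/c4.png",cv2.resize(a,None,fx=3,fy=3,interpolation=2))
E
```

```text
time_s: 14.6
tool_pos: [0.3578, -0.4235, 0.3029]
tool_rot: [[-1.0, -0.018, -0.001], [-0.018, 1.0, 0.002], [0.001, 0.002, -1.0]]
ft_force: [0.2, 0.7, -0.2]
width: -0.0001
grasp_force: 0.0
1.57 [[183. 383.]
 [206. 558.]]
1.7 [[156. 367.]
 [182. 542.]]
```

View pics/c4.png

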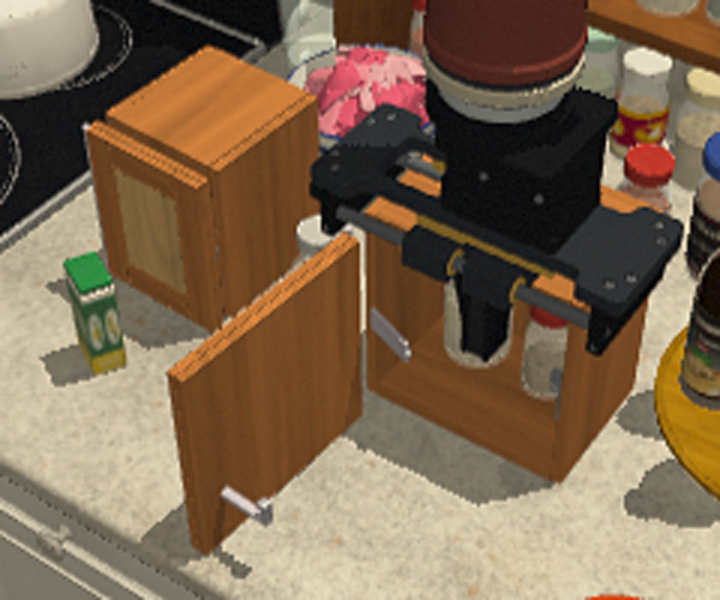

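The door stands open past square: its outer free corner at (168,373) lies between the predictions for 1.57 (183,383) and 1.70 (156,367), so about 1.64 rad. The narrow cupboard is shut, the tin and jar haven't moved, and the arm is clear.

```bash
python3 -c "
from cell import r
print(r.sign_off())"
```

```text
the job is handed in; nothing more can be done
None
```

The wide cupboard's door was pressed until it released, sprang ajar by itself, and was pushed open to about 1.64 rad (just past square); the narrow cupboard is still shut, the tin and jar by it look unmoved, and the job is handed in.

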